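# Peel the top tray off a clinging pile and show it to the code reader

## Robot

A 6-joint arm with a two-finger parallel gripper is mounted at the origin on a cart in front of the work surface, level with it; the furniture and walls round the work are solid. World frame = base frame: x ahead of the robot, y to its left, z up, the work surface at z = 0. Lengths are in mm, angles in rad, forces in N, time in s.
With the tool pointing down it reaches from about 400 to 925 mm from the base axis. Payload 12.5 kg.
Tool frame: the origin (TCP) lies midway between the tips of the shut fingers; the grasp point (between the pads) lies 19 mm behind it (env.tcp_to_grasp is the distance from the TCP to the grasp point, in mm); z points along the fingers, y is the line along which they close (so a half turn about z gives the same grasp; the last joint's range is limited). The gripper opens to 95 mm and grips with 3 to 60 N. Pads are 20 mm wide; open, the fingers measure 119 mm over their backs; the gripper's body (75 mm by 180 mm) begins 59 mm behind the grasp point.
Start: joints at [1.136, 0.491, 1.559, -0, 1.092, -0.106], TCP at [201.802, 591.546, 176.561] pointing down, gripper open.
Joint ranges: [-3.1, 3.1], [-0.84, 2.19], [0.05, 2.79], [-1.13, 4.28], [0.06, 2.93], [-2.69, 2.69]. Speed limits (rad/s): [2.22, 2.22, 2.79, 3.14, 3.14, 3.14].

## Interface

Orientations are given as [roll, pitch, yaw] about the fixed x, y, z axes, in that order (R = Rz(yaw) Ry(pitch) Rx(roll)).
In Python, from cell import env gives the robot as it stands. The module is installed in compiled form; this text tells all that it offers.
- The arm moves only by the tool step_arm, never from a script. Its argument "plan" is a list that holds one entry, the list of rows, each a list of 5 numbers: the shift along the tool's x, y, z in mm, then the turn about the tool's z in degrees, then the opening, from -1 (shut) to 1 (fully open). A call has 1 to 8 rows; each row is the pose to reach, as a shift and turn from the pose commanded when the call began, along the tool's axes at that moment; what a row does not reach only later rows make up. A row lasts 1/12 s, in which the tool goes at most 41.7 mm and 7.16 degrees, less where a joint would pass 70% of its speed; a pose out of reach is approached as far as the arm can. A call with a gripper value outside its range is refused whole. The fingers move at their own pace and stop on an object; the grip force is fixed at half the most. Time passes only in rows, so rows that repeat a pose let the fingers close. It gives the time, the measured TCP pose, the force, the opening and the grip force at its end, in the units of the state.
- env.state(): the state, without advancing time (a new reading comes with each control period).
- env.read_camera(name): name is "side" or "top"; returns the picture (400x640x3 uint8, blue, green, red); there is no depth.
- env.get_calibration(name): a dict with "K" (3x3 intrinsics, pixels), "D" ([k1, k2, p1, p2, k3] as OpenCV has them; the pictures are not rectified), "extrinsics" (4x4, takes a point from world to camera coordinates). Camera axes: x right, y up, looking along -z (the intrinsics and any distortion apply to the point x, -y, -z); pixel columns grow to the right and rows downward; lengths in mm; the calibration is good to about 2 mm. A picture is of the moment at which its call begins. get_calibration takes no time and is no camera call.
- env.job_done(): hands the job in; it is judged then, once.
The state is a dict: "t": time; "joints": joint angles; "qvel": joint speeds; "tau": joint torques, N m; "eef_pos": TCP position; "tcp_rot": TCP orientation; "ft_force": force on the tool from outside, world axes, zero at the start; "moment": the same for the moment, N m; "opening": opening from 0.0 (shut) to 1.0 (fully open); "grip_force": force on a finger pad.
Only numpy, scipy, OpenCV 4.12 (cv2) and the standard library are available. Lean on these libraries where they do the work, as an engineer would, in place of code of your own. Each camera call takes 0.05 s, during which the arm holds its last target. There are 200 camera calls.

## Task

Peel the top tray off the pile: pinch its upright pull tab, lift that corner so the tray tilts while the opposite corner is still under the lip, then draw it out from under the lip and away, leaving the rest of the pile flat on the desk where it stands. Carry the tray to the flat code reader and hold it level, centred about 80 mm above the reader's window with its long sides along the window's long sides, without touching the reader. Finish still holding the tray there; leave the copper bar and the small black carton alone.

Things in the scene. Friction and masses are not known exactly. Their poses are not given: they have to be found in the camera images.
- tray: top tray, painted grey, 60 g: rectangular flange 116 x 88 x 3 mm (long along its x) round a shallow three-part open pocket 92 x 64 mm; an upright pull tab on the corner at +x, -y. Origin: centre of the pocket's underside; the flange lies 8 to 11 mm above it; z is the tray's up. At the start 28 mm above the pile's origin, axes parallel.
- tab_top (a point): middle of the top edge of the pull tab, at (45.4, -34.4, 39) mm in the tray's frame. The tab is 22 mm wide and 8 mm thick and rises 28 mm above the flange; its thin direction lies along the tray's diagonal, which runs from the origin to the tab at -37.2 degrees from the tray's +x. Clear room on both faces.
- heel (a point): top outer corner of the flange diagonally opposite the tab, (-58, 44, 9.5) mm in the tray's frame (flange underside 8 mm); at the start it is tucked under the pile's lip. The tray can tilt about it by up to some 13 degrees; once tilted by 8 to 11 degrees it comes free when drawn about 12 mm along the diagonal towards the tab's side.
- pile: the nested grey trays that stay behind, one 0.7 kg piece loose on the desk, 116 x 88 mm outline. Origin: centre of its underside. Top flange 36 mm high; the tray's pocket sits 8 mm deep in it with 2.5 mm play. Two sprung noses, 47 mm high, at the middles of the +x and -y edges each hold the tray's flange down with about 1 N and yield as the corner rises.
- pile_lip (a point): point of the pile where the tray's heel corner sits at the start. Round this corner (-x, +y) a rigid L-shaped lip reaches 5 mm in over the tray's flange, along 14 mm of both edges; underside 4 mm above the flange, top 46 mm above the desk. Pulling the tray straight up takes the whole pile along.
- reader: the code reader, a flat grey box 136 x 104 mm (long along its x) and 24 mm high, fixed on the desk, with a dark rectangular window on top and a short cable stub at its +x end. Origin: centre of its underside. A tall key machine stands on the desk between the pile and the reader, from about x = 0.46 m outwards and y = 0.09 to -0.13 m, some 0.45 m high.
- window (a point): centre of the reader's window, 24 mm above the desk; the window is 84 x 56 mm, long along the reader's x
- copper_bar: bystander: copper bar, 26 x 76 x 14 mm, loose on the desk; origin: centre of its underside
- wheel_box: bystander: small black carton, 66 x 51 x 23 mm, loose on the desk; origin: centre of its underside
- cutter_wheel: bystander: toothed cutter wheel, 60 mm across, 10 mm thick, fixed to the desk; origin: centre of its underside

How it is judged:
By the outcome, as a careful person would: the job done as asked, in the order asked, and still so for the second after the job is handed in, while the arm keeps its last pose, push and grip.
It also fails if it takes over 48 s, if anything falls off the work surface, if the arm or the gripper's body presses on something with over 40 N, if the wrist force passes 120 N, or if a joint passes its speed limit or range.

## Working session

There is one attempt and no reset: what is moved stays moved. The work goes in short steps, Python scripts to look and compute and a tool call to move; the robot and the scene stay as the last step left them, time stands still between calls to the robot, and variables do not carry over. Pictures are saved under pics/ and viewed, at most 10 in all, crops included, and the job is handed in when it is done.

Besides the shell and the picture viewer there is one more tool, called after "Request:" by a JSON object that holds its "method" and its "body". step_arm: Moves the arm, as the interface text tells. Its arguments: {"type":"object","properties":{"plan":{"type":"array"}},"required":["plan"]}

```bash
mkdir -p pics; cat > h.py <<'E'
import numpy as np,cv2
from cell import env
def snap(n,f):
    im=np.ascontiguousarray(env.read_camera(n)); cv2.imwrite('pics/'+f,im); return im
def ray(n,px):
    c=env.get_calibration(n); K=np.array(c['K'],float);D=np.array(c['D'],float);E=np.array(c['extrinsics'],float)
    u=cv2.undistortPoints(np.array(px,float).reshape(-1,1,2),K,D)[:,0]
    d=np.c_[u[:,0],-u[:,1],-np.ones(len(u))]@E[:3,:3]
    return -E[:3,:3].T@E[:3,3],d
def onz(n,px,z):
    o,d=ray(n,px); return o+d*((z-o[2])/d[:,2])[:,None]
def two(pa,pb):
    (oa,da),(ob,db)=ray('top',[pa]),ray('side',[pb]); da,db=da[0],db[0]
    s=np.linalg.lstsq(np.c_[da,-db],ob-oa,rcond=None)[0]
    p,q=oa+s[0]*da,ob+s[1]*db; return (p+q)/2,np.linalg.norm(p-q)
def proj(n,P):
    c=env.get_calibration(n); E=np.array(c['extrinsics'],float)
    p=np.atleast_2d(P)@E[:3,:3].T+E[:3,3]; p=p*[1,-1,-1]
    return cv2.projectPoints(p.reshape(-1,1,3),np.zeros(3),np.zeros(3),np.array(c['K'],float),np.array(c['D'],float))[0][:,0]
E
python3 - <<'E'
from h import *
for n in('top','side'):
    snap(n,n+'0.png'); print(n,ray(n,[[320,200]]))
s=env.state(); print(s['eef_pos'],s['tcp_rot'],s['opening'],s['t'],env.tcp_to_grasp)
E
```

```text
top (array([ 527.41533376,   25.64205956, 1038.25028766]), array([[ 0.07888346, -0.00165813, -0.99694442]]))
side (array([ 195.85085857, -639.07746016,  525.83384779]), array([[ 0.43251798,  0.75068297, -0.4995815 ]]))
[201.68052911 591.27378969 176.02079774] [-3.14054985e+00 -1.35229092e-04  2.81275866e+00] 1.0025239276338564 0.1 18.8
```

View pics/top0.png

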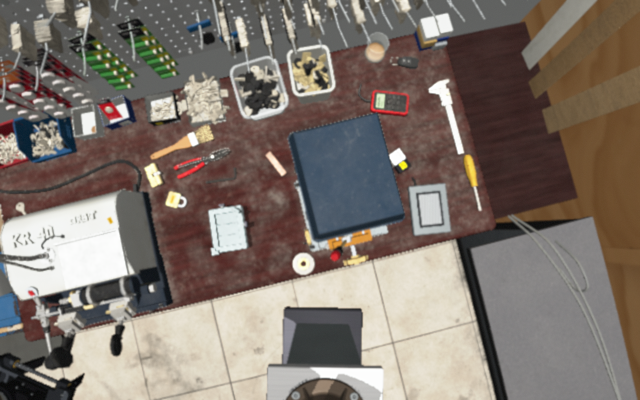

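View pics/side0.png

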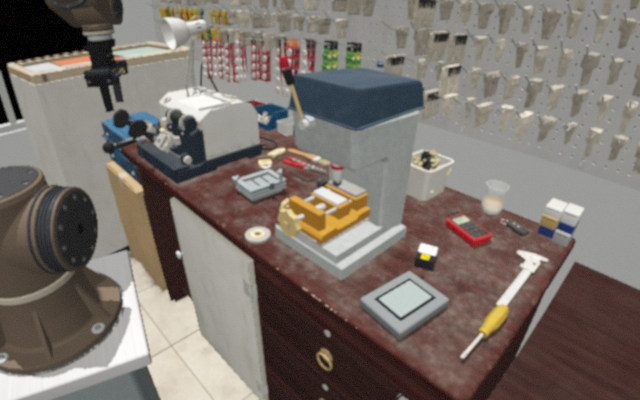

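The top view shows the pile near (228,229), the reader at (430,209) and the machine between them. In the side view they are at (260,183) and (405,303). I'll zoom in on all four.

```bash
python3 - <<'E'
from h import *
t=cv2.imread('pics/top0.png');s=cv2.imread('pics/side0.png')
f=lambda im,x,y,w,h:cv2.resize(im[y:y+h,x:x+w],(400,300),interpolation=cv2.INTER_CUBIC)
cv2.imwrite('pics/z0.png',np.vstack([np.hstack([f(t,185,200,80,60),f(s,220,155,80,60)]),np.hstack([f(t,390,180,80,60),f(s,350,260,120,90)])]))
def quad(m,near,ch='?'):
    cs=cv2.findContours(m,cv2.RETR_LIST,cv2.CHAIN_APPROX_NONE)[0]
    for c in cs:
        a=cv2.contourArea(c)
        r=cv2.minAreaRect(c)
        if a>250 and abs(r[0][0]-near[0])<12 and abs(r[0][1]-near[1])<12: print(ch,a,r,cv2.boxPoints(r).round(1).tolist())
hsv=cv2.cvtColor(t,cv2.COLOR_BGR2HSV)
m=((hsv[...,2]>105)&(hsv[...,1]<70)).astype(np.uint8)*255
quad(m,(228,229),'pile'); quad(m,(430,209),'reader')
print(hsv[209,405:455:3].tolist()); print(hsv[229,200:255:3].tolist())
E
```

```text
pile 1571.5 ((227.32415771484375, 228.61509704589844), (51.952362060546875, 38.174312591552734), 85.10090637207031) [[206.10000610351562, 204.39999389648438], [244.10000610351562, 201.10000610351562], [248.60000610351562, 252.89999389648438], [210.5, 256.1000061035156]]
reader 1927.0 ((432.0, 204.5), (61.0, 46.0), 90.0) [[409.0, 174.0], [455.0, 174.0], [455.0, 235.0], [409.0, 235.0]]
[[7, 86, 107], [6, 83, 102], [90, 11, 139], [90, 10, 197], [90, 9, 171], [98, 6, 172], [75, 2, 215], [90, 2, 216], [75, 2, 213], [80, 4, 212], [80, 4, 212], [80, 4, 212], [100, 7, 107], [90, 8, 187], [85, 9, 169], [6, 82, 106], [6, 74, 111]]
[[2, 129, 81], [3, 125, 86], [5, 94, 92], [7, 63, 102], [90, 10, 237], [88, 16, 222], [87, 11, 231], [87, 11, 236], [87, 11, 235], [90, 10, 235], [87, 10, 237], [90, 10, 239], [90, 10, 238], [87, 10, 233], [87, 10, 239], [78, 12, 109], [5, 109, 56], [4, 98, 96], [6, 92, 97]]
```

View pics/z0.png

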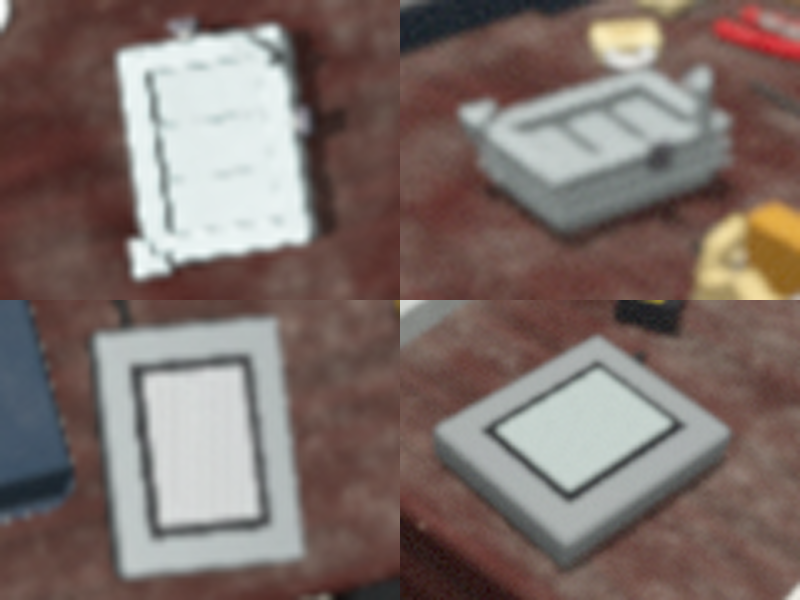

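The zoom shows the tab at the pile's far-right corner, near top px (238,209) and side px (280,169), with the lip at the near-left corner. The noses are on the far and right edges, so pile +x is image up. The cable stub is also at the reader's top edge, so its +x is image up too.

```bash
python3 - <<'E'
from h import *
def fit(P,M):
    P=P[:,:2];c=P.mean(0);m=M.mean(0);Q=P-c;N=M-m
    th=np.arctan2((N[:,0]*Q[:,1]-N[:,1]*Q[:,0]).sum(),(N*Q).sum())
    R=np.array([[np.cos(th),-np.sin(th)],[np.sin(th),np.cos(th)]])
    t=c-R@m; return t,np.degrees(th),np.abs(P-(M@R.T+t)).max()
# order: (+x,+y)=TL,(+x,-y)=TR,(-x,-y)=BR,(-x,+y)=BL
sg=np.array([[1,1],[1,-1],[-1,-1],[-1,1]])
top=np.array([[118,52],[285,25],[313,240],[140,262]])/5+[185,200]
P=onz('top',top,39); print(P.round(1).tolist()); t,th,e=fit(P,sg*[58,44]); print('tray top',t,th,e)
sd=np.array([[90,118],[245,68],[330,122],[155,187]])/5+[220,155]  # TL=?,
Ps=onz('side',sd,39); print(Ps.round(1).tolist())
w=np.array([[133,67],[248,55],[268,223],[153,236]])/5+[390,180]
o=np.array([[95,33],[275,18],[303,257],[122,278]])/5+[390,180]
print('window',fit(onz('top',w,24),sg*[43,29])); print('reader',fit(onz('top',o,24),sg*[68,52]))
so=np.array([[198,37],[329,133],[165,250],[37,137]])*.3+[350,260]
print('side reader quad',onz('side',so,24).round(1).tolist(),onz('side',so,24).mean(0)); 
a=np.radians(th);R=np.array([[np.cos(a),-np.sin(a),0],[np.sin(a),np.cos(a),0],[0,0,1]])
T=lambda p:R@np.array(p)+[*t,28]
for n,p in dict(tab=(45.4,-34.4,39),tabA=(45.4+11*.605,-34.4+11*.797,39),tabB=(45.4-11*.605,-34.4-11*.797,39),nosex=(58,0,19),nosey=(0,-44,19),lip=(-58,44,18)).items():
    print(n,T(p).round(1),proj('top',T(p)).round(1),(5*(proj('top',T(p))-[185,200])).round(0),(5*(proj('side',T(p))-[220,155])).round(0))
print('tri tab',two([238.3,209],[280,168.6]))
E
```

```text
[[571.6, 323.2, 39.0], [588.2, 233.4, 39.0], [473.6, 214.3, 39.0], [459.5, 306.8, 39.0]]
tray top [523.20558263 269.42411108] 9.150980131936128 3.1733129117571934
[[471.3, 308.1, 39.0], [575.0, 328.2, 39.0], [589.7, 239.5, 39.0], [475.2, 213.8, 39.0]]
window (array([ 589.917243  , -278.46976801]), np.float64(7.146639480226803), np.float64(4.0876946559615135))
reader (array([ 589.35297982, -277.61912755]), np.float64(6.7995154627986425), np.float64(1.9665077495618561))
side reader quad [[648.6, -221.7, 24.0], [659.0, -321.5, 24.0], [525.8, -339.5, 24.0], [514.5, -243.0, 24.0]] [ 586.97453722 -281.43908771   24.        ]
tab [573.5 242.7  67. ] [[236.1 209.8]] [[255.  49.]] [[300.  81.]]
tabA [578.7 252.4  67. ] [[232.4 207.8]] [[237.  39.]] [[301.  72.]]
tabB [568.3 233.   67. ] [[239.7 211.9]] [[273.  59.]] [[298.  90.]]
nosex [580.5 278.6  47. ] [[224.4 207.3]] [[197.  37.]] [[286.  86.]]
nosey [530.2 226.   47. ] [[243.4 226.6]] [[292. 133.]] [[241. 142.]]
lip [458.9 303.6  46. ] [[213.4 252.8]] [[142. 264.]] [[ 70. 115.]]
tri tab (array([573.27384785, 235.39971227,  78.01636498]), np.float64(4.386863134357916))
```

```bash
cat >> h.py <<'E'
def go(x,y,z,yaw):
    s=env.state();p=s['eef_pos'];a=s['tcp_rot'][2]
    d=np.array([x,y,z])-p;c,n=np.cos(a),np.sin(a)
    t=-(yaw-np.degrees(a)+180)%360-180 if 0 else -((yaw-np.degrees(a)+180)%360-180)
    print('to',(x,y,z,yaw),'shift',np.round([c*d[0]+n*d[1],n*d[0]-c*d[1],-d[2]],1),'turn',round(t,1))
E
python3 - <<'E'
from h import *
print(env.state()['eef_pos'],env.state()['tcp_rot'])
go(330,400,300,62);go(576,243,140,62)
print('white machine',onz('top',[[165,300],[165,300],[150,195]],100).round().tolist())
print('navy top',onz('top',[[290,133],[382,115],[402,220],[315,240]],450).round().tolist())
print('low front',onz('top',[[300,200],[312,247],[345,262],[368,262],[385,240]],80).round().tolist())
E
```

```text
[201.68052911 591.27378969 176.02079774] [-3.14054985e+00 -1.35229092e-04  2.81275866e+00]
to (330, 400, 300, 62) shift [-183.2 -139.6 -124. ] turn 99.2
to (576, 243, 140, 62) shift [-466.7 -208.7   36. ] turn 99.2
white machine [[341.0, 407.0, 100.0], [341.0, 407.0, 100.0], [605.0, 458.0, 100.0]]
navy top [[681.0, 75.0, 450.0], [714.0, -72.0, 450.0], [545.0, -106.0, 450.0], [511.0, 31.0, 450.0]]
low front [[602.0, 76.0, 80.0], [482.0, 42.0, 80.0], [446.0, -43.0, 80.0], [447.0, -102.0, 80.0], [504.0, -145.0, 80.0]]
```

Request:
{"method": "step_arm", "body": {"plan": [[[0, 0, -160, 25, 1], [0, 0, -160, 50, 1], [0, 0, -160, 75, 1], [-180, -140, -160, 99, 1], [-180, -140, -160, 99, 1], [-180, -140, -160, 99, 1], [-180, -140, -160, 99, 1], [-180, -140, -160, 99, 1]]]}}

```text
t: 0.77
eef_pos: [315.2, 417.6, 333.3]
tcp_rot: [-3.141, 0.0, 1.807]
ft_force: [0.8, 0.4, 0.8]
opening: 1.0
grip_force: 0.0
```

```bash
python3 -c "
from h import *
go(576,243,200,62);print(env.state()['joints'])"
```

```text
to (576, 243, 200, 62) shift [-230.8  212.7  133.3] turn 41.5
[7.97944143e-01 2.16011051e-01 1.56175777e+00 5.01568178e-06
 1.36410221e+00 5.61602198e-01]
```

Request:
{"method": "step_arm", "body": {"plan": [[[-231, 213, 0, 42, 1], [-231, 213, 0, 42, 1], [-231, 213, 0, 42, 1], [-231, 213, 0, 42, 1], [-231, 213, 0, 42, 1], [-231, 213, 0, 42, 1], [-231, 213, 133, 42, 1], [-231, 213, 133, 42, 1]]]}}

```text
t: 1.43
eef_pos: [555.8, 260.1, 258.0]
tcp_rot: [3.139, -0.002, 1.077]
ft_force: [1.0, 0.9, -0.4]
opening: 1.0
grip_force: 0.0
```

```bash
python3 -c "
from h import *
go(576,243,100,62);print(env.state()['joints'])"
```

```text
to (576, 243, 100, 62) shift [ -5.5  25.9 158. ] turn -0.3
[ 3.30161882e-01  4.05473403e-01  1.47937070e+00 -2.52011705e-06
  1.25335280e+00  8.23807875e-01]
```

Request:
{"method": "step_arm", "body": {"plan": [[[-5, 26, 120, 0, -0.2], [-5, 26, 158, 0, -0.2], [-5, 26, 158, 0, -0.2], [-5, 26, 158, 0, -0.2], [-5, 26, 158, 0, -0.2], [-5, 26, 158, 0, -0.2]]]}}

```text
t: 1.93
eef_pos: [573.7, 244.7, 99.2]
tcp_rot: [-3.139, 0.002, 1.079]
ft_force: [-0.3, -0.1, -0.1]
opening: 0.635
grip_force: 0.0
```

```bash
python3 - <<'E'
from h import *
t=snap('top','t1.png');s=snap('side','s1.png')
p=env.state()['eef_pos'];print(p,env.state()['tcp_rot'][2],env.state()['opening'])
print('TCP px',proj('top',p),proj('side',p))
f=lambda im,x,y,w,h:cv2.resize(im[y:y+h,x:x+w],(400,400),interpolation=cv2.INTER_CUBIC)
cv2.imwrite('pics/z1.png',np.hstack([f(t,200,180,80,80),f(s,230,130,80,80)]))
E
```

```text
[575.08135332 245.49106753 102.32039792] 1.0798291449701607 0.5495488116507564
TCP px [[231.87689289 208.44238599]] [[279.56570374 159.07103098]]
```

View pics/z1.png

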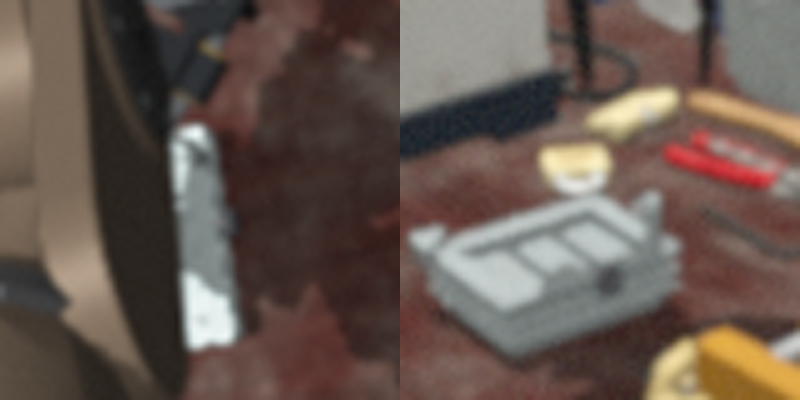

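Both views show the fingers almost centred on the tab: the side tips are at about px (267,147) and (291,146), and the tab at (280,173). In the top view the gripper hides the pile. I'll go lower with a smaller gap.

Request:
{"method": "step_arm", "body": {"plan": [[[0, 0, 10, 0, -0.35], [0, 0, 20, 0, -0.35], [0, 0, 24, 0, -0.35], [0, 0, 24, 0, -0.35], [0, 0, 24, 0, -0.35], [0, 0, 24, 0, -0.35]]]}}

```text
t: 2.53
eef_pos: [574.3, 245.0, 76.4]
tcp_rot: [3.141, -0.0, 1.08]
ft_force: [-0.1, 1.1, -0.4]
opening: 0.326
grip_force: 0.0
```

```bash
python3 - <<'E'
from h import *
s=snap('side','s2.png')
p=env.state()['eef_pos'];a=env.state()['tcp_rot'][2];print(p,a,env.state()['opening'])
y=np.array([np.sin(a),-np.cos(a),0])
print('TCP, +-y*16',(10*(proj('side',[p,p+16*y,p-16*y])-[250,130])).round())
cv2.imwrite('pics/z2.png',cv2.resize(s[130:190,250:310],(600,600),interpolation=cv2.INTER_CUBIC))
E
```

```text
[574.39330225 245.03513887  76.47408394] 1.0797732718048734 0.323014343774699
TCP, +-y*16 [[298. 377.]
 [355. 377.]
 [240. 377.]]
```

View pics/z2.png

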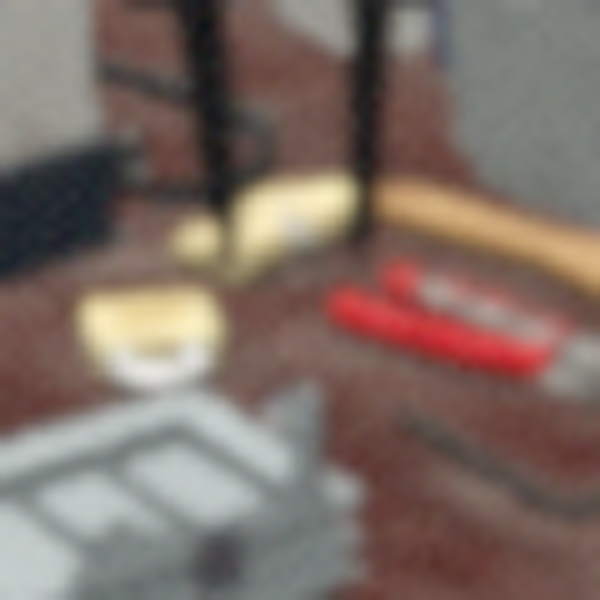

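The side view shows fingertips at about px (272,156) and (286,154), while the projected TCP is at (280,168). The tab top is at (280.3,169). The tips look about 35 mm higher than the TCP reading, so I'll check that against the start picture.

```bash
python3 - <<'E'
from h import *
P=np.array([201.7,591.3,176.0]);print(proj('side',[P,P+[0,0,19],P+[0,0,40]]).round(1))
s=cv2.imread('pics/side0.png')
cv2.imwrite('pics/z3.png',cv2.resize(s[60:130,70:140],(600,600),interpolation=cv2.INTER_CUBIC))
E
```

```text
[[117.8 119.5]
 [116.4 113.3]
 [114.8 106.4]]
```

View pics/z3.png

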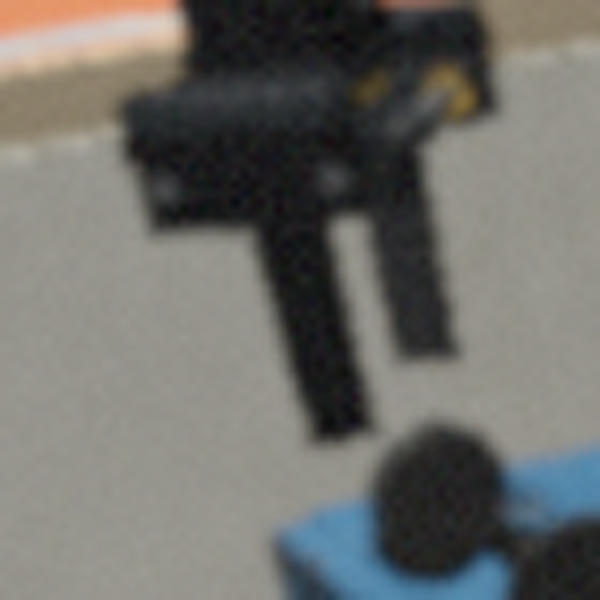

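The start picture also puts the tips about 40 mm above the reported TCP, with the tip midpoint at (114.6,106) against a projected (117.8,119.5). I'll descend carefully, watching the force and the view.

Request:
{"method": "step_arm", "body": {"plan": [[[0, 0, 10, 0, -0.4], [0, 0, 20, 0, -0.4], [0, 0, 27, 0, -0.4], [0, 0, 27, 0, -0.4], [0, 0, 27, 0, -0.4]]]}}

```text
t: 3.0
eef_pos: [573.9, 244.8, 48.3]
tcp_rot: [-3.141, 0.001, 1.08]
ft_force: [0.3, 0.2, 0.1]
opening: 0.301
grip_force: 0.0
```

```bash
python3 - <<'E'
from h import *
s=snap('side','s3.png');t=snap('top','t3.png')
p=env.state()['eef_pos'];a=env.state()['tcp_rot'][2];print(p,a,env.state()['opening'],env.state()['ft_force'])
print('TCP',(10*(proj('side',[p])-[250,130])).round(),proj('top',p+[0,0,0]))
f=lambda im,x,y,w:cv2.resize(im[y:y+w,x:x+w],(400,400),interpolation=cv2.INTER_CUBIC)
cv2.imwrite('pics/z4.png',np.hstack([f(s,250,130,60),f(t,200,180,80)]))
E
```

```text
[574.33399548 244.97535524  49.12699499] 1.0797286793640561 0.29552757319962947 [-0.63061158  0.59960708  0.60185754]
TCP [[301. 466.]] [[236.68917986 209.85258932]]
```

View pics/z4.png

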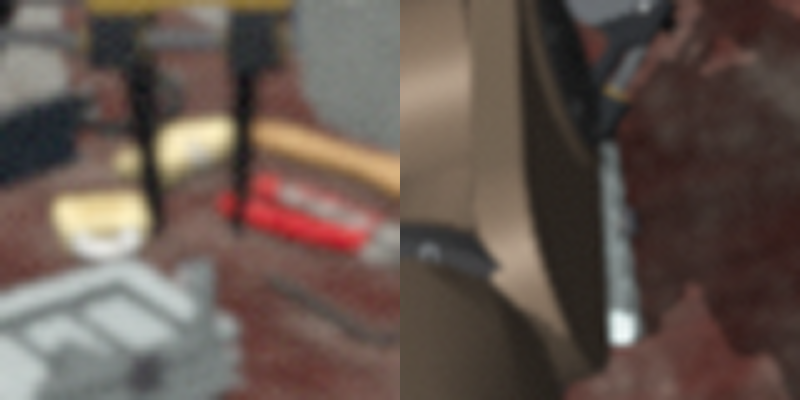

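```bash
python3 - <<'E'
from h import *
p=env.state()['eef_pos']
for pt in ([244,199],[246,195],[241,203]):
  for ps in ([293,131],[292,138]): print(pt,ps,two(pt,ps)[0].round(0),round(two(pt,ps)[1],1),(two(pt,ps)[0]-p).round(0))
a=env.state()['tcp_rot'][2]
for r in (0,):
  for h in (40,78,120): print(h,proj('top',p+[60*np.sin(a),-60*np.cos(a),h]),proj('side',p+[60*np.sin(a),-60*np.cos(a),h]))
t=cv2.imread('pics/top0.png'); P=np.array([201.7,591.3,176.0]); print(proj('top',[P,P+[0,0,40]]))
# tip midpoint: intersect side ray w/ vertical line of tool
o,d=ray('side',[[250+198/6.667,130+235/6.667]]);d=d[0]
for z in (49,60,70,80,87,95): print(z,(o+d*(z-o[2])/d[2]-p).round(0))
cv2.imwrite('pics/z5.png',np.hstack([cv2.resize(cv2.imread('pics/t3.png')[170:230,210:270],(400,400),interpolation=cv2.INTER_CUBIC),cv2.resize(t[290:400,20:130],(400,400),interpolation=cv2.INTER_CUBIC)]))
E
```

```text
[244, 199] [293, 131] [593. 196. 196.] 1.8 [ 19. -49. 147.]
[244, 199] [292, 138] [594. 201. 175.] 0.8 [ 19. -44. 126.]
[246, 195] [293, 131] [598. 194. 196.] 8.3 [ 24. -51. 147.]
[246, 195] [292, 138] [598. 199. 175.] 11.2 [ 24. -46. 126.]
[241, 203] [293, 131] [589. 200. 195.] 12.9 [ 15. -45. 146.]
[241, 203] [292, 138] [589. 205. 175.] 10.6 [ 15. -40. 126.]
40 [[245.04724734 188.66542621]] [[301.30099411 163.64201266]]
78 [[242.01294415 186.98148642]] [[301.17246386 150.87365512]]
120 [[238.35564958 184.95143501]] [[301.03079053 136.23280474]]
[[ 73.29608279 362.81502477]
 [ 62.03694187 368.88301943]]
49 [30. 70. -0.]
60 [21. 48. 11.]
70 [12. 28. 21.]
80 [ 4.  8. 31.]
87 [-2. -6. 38.]
95 [ -9. -22.  46.]
```

View pics/z5.png

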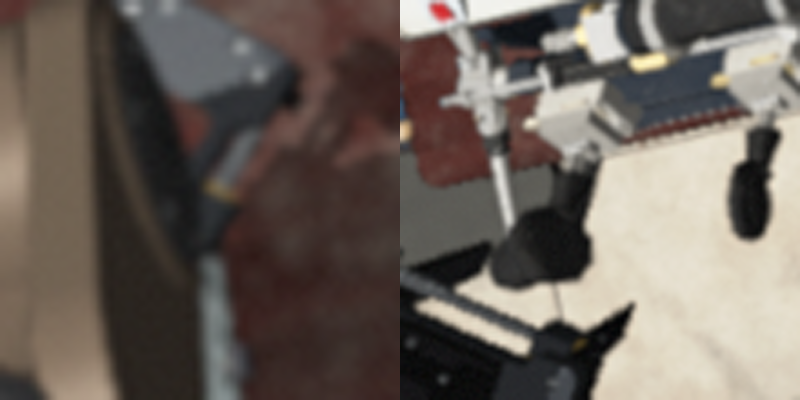

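The yellow carriage band triangulates with a gap of about 1 mm, at the tool's x,y but about 40 mm higher than expected. So the fingers really sit about 37 mm above the reported TCP, and I'll trust the vision. Next I descend around the tab.

Request:
{"method": "step_arm", "body": {"plan": [[[0, 0, 8, 0, -0.45], [0, 0, 16, 0, -0.45], [0, 0, 22, 0, -0.45], [0, 0, 26, 0, -0.45], [0, 0, 28, 0, -0.45], [0, 0, 28, 0, -0.45]]]}}

```text
t: 3.6
eef_pos: [573.9, 244.9, 20.4]
tcp_rot: [-3.141, 0.001, 1.08]
ft_force: [0.3, -0.3, -0.6]
opening: 0.277
grip_force: 0.0
```

```bash
python3 - <<'E'
from h import *
s=snap('side','s4.png');st=env.state()
print(st['eef_pos'],st['opening'],st['ft_force'])
g=s.max(axis=2); np.set_printoptions(linewidth=250)
print('cols 266..296'); 
for r in range(150,185): print(r,g[r,266:297])
E
```

```text
[574.15685523 244.93317241  20.86679676] 0.27805375926046694 [-0.05745225 -0.17684868  0.76408174]
cols 266..296
150 [ 85  82  75  61  46  37  50 108 177 221 241 244 243 244 248 248 241 214 152  73  39  45  72 101 127 155 185 204 206 196 189]
151 [113 108 106  82  49  30  54 124 196 234 247 244 235 230 231 230 217 188 136  72  24  46  82 120 147 169 188 204 210 209 208]
152 [126 135 136 121  75  34  55 132 201 237 246 238 223 213 205 199 185 155 111  58  36  46  78 113 132 148 158 172 186 196 201]
153 [130 157 173 160 110  43  49 120 189 225 231 219 203 186 177 164 146 123  89  49  33  44  73 101 112 118 123 135 147 158 168]
154 [138 167 183 171 119  50  41  88 152 189 195 182 166 152 139 126 110  95  73  43  31  43  81 104 114 115 112 109 114 123 129]
155 [138 152 164 148 100  49  29  57 100 139 152 146 127 117 108 105 103  89  70  44  34  55  97 124 130 126 117 111 114 114 112]
156 [136 136 130 115  77  39  20  43  75 104 118 117 111 107 106 106 110  94  76  44  39  76 128 160 167 156 137 123 123 123 117]
157 [128 127 120 107  77  44  27  39  62  80  95 102 109 118 113 111 111  99 
[... 2862 characters left out ...]
3 110 101 101  99  97  98 102 101 108 111 111 124]
180 [147 167 183 191 196 196 194 184 178 165 149 135 130 130 126 121 122 128 119 105 102  96  97 101 100  98  97 103 102 109 116]
181 [128 140 157 170 177 177 173 162 153 148 140 135 128 125 123 120 117 119 116 108  99  99 101 103 100 102  98 101 100 103 107]
182 [126 126 130 140 141 143 135 126 130 131 132 129 124 122 122 121 117 120 119 109 105 100 108 109 111 108 105 103  99  98 100]
183 [130 131 127 119 113 104 100 102 110 119 119 118 119 115 119 122 124 126 119 113 106 105 105 107 109 113 110 102 103  97  99]
184 [131 132 125 111  98  80  79  89 100 111 116 117 117 119 126 126 128 126 119 113 103 100 101 103 106 107 105 101 101 101 100]
```

The tips are now at side px (274,171) and (285,173), on either side of the tab whose top is at row 169. That is about 10 mm of overlap. I'll go 8 mm lower and close.

Request:
{"method": "step_arm", "body": {"plan": [[[0, 0, 4, 0, -0.5], [0, 0, 8, 0, -0.6], [0, 0, 8, 0, -0.7], [0, 0, 8, 0, -0.75], [0, 0, 8, 0, -0.78], [0, 0, 8, 0, -0.78]]]}}

```text
t: 4.15
eef_pos: [574.3, 245.0, 13.3]
tcp_rot: [3.141, -0.0, 1.08]
ft_force: [-0.3, 0.6, 0.7]
opening: 0.111
grip_force: 0.0
```

Request:
{"method": "step_arm", "body": {"plan": [[[0, 0, 0, 0, -0.81], [0, 0, 0, 0, -0.83], [0, 0, 0, 0, -0.83], [0, 0, 0, 0, -0.83]]]}}

```text
t: 4.48
eef_pos: [574.3, 244.9, 13.2]
tcp_rot: [3.141, -0.0, 1.08]
ft_force: [-1.0, -0.3, 0.6]
opening: 0.086
grip_force: 3.8
```

Request:
{"method": "step_arm", "body": {"plan": [[[0, 0, -2, 0, -0.83], [0, -0.5, -4, 0, -0.825], [0, -1, -6, 0, -0.82], [0, -1.5, -7, 0, -0.815], [0, -1.5, -7, 0, -0.815]]]}}

```text
t: 4.9
eef_pos: [573.0, 245.8, 20.5]
tcp_rot: [3.141, -0.0, 1.08]
ft_force: [-0.1, 0.5, -0.6]
opening: 0.092
grip_force: 1.0
```

```bash
python3 - <<'E'
from h import *
s=snap('side','s5.png');st=env.state();a=cv2.imread('pics/s4.png')
print(st['eef_pos'],st['opening'],st['grip_force'],st['ft_force'],st['moment'])
# optical flow on features: pile corners
p=np.array([[[x,y]] for x,y in [(237,178),(228,190),(251,198),(251,189),(240,176),(256,172),(262,186),(275,190),(287,183),(288,178),(268,166)]],np.float32)
g=lambda i:cv2.cvtColor(i,cv2.COLOR_BGR2GRAY)
q,ok,e=cv2.calcOpticalFlowPyrLK(g(a),g(s),p,None,winSize=(9,9),maxLevel=1)
print(np.c_[p[:,0],(q-p)[:,0],ok].round(1))
E
```

```text
[572.94920696 245.73647869  20.36733376] 0.09411520316632051 0.748416893184185 [-0.48761995 -0.92798651 -0.54225406] [-0.0832051   0.16953386  0.02059654]
[[ 2.37e+02  1.78e+02 -3.00e-01 -1.00e-01  1.00e+00]
 [ 2.28e+02  1.90e+02 -0.00e+00 -0.00e+00  1.00e+00]
 [ 2.51e+02  1.98e+02 -0.00e+00 -0.00e+00  1.00e+00]
 [ 2.51e+02  1.89e+02 -1.00e+00 -1.40e+00  1.00e+00]
 [ 2.40e+02  1.76e+02 -3.00e-01 -2.00e-01  1.00e+00]
 [ 2.56e+02  1.72e+02 -1.10e+00 -4.00e-01  1.00e+00]
 [ 2.62e+02  1.86e+02 -5.00e-01 -1.40e+00  1.00e+00]
 [ 2.75e+02  1.90e+02  0.00e+00 -0.00e+00  1.00e+00]
 [ 2.87e+02  1.83e+02 -0.00e+00  0.00e+00  1.00e+00]
 [ 2.88e+02  1.78e+02 -3.00e-01 -2.50e+00  1.00e+00]
 [ 2.68e+02  1.66e+02  8.00e-01 -6.00e-01  1.00e+00]]
```

The pile hasn't moved, and the tray's tab corner rose about 2.5 px, so the tilt works. I'll continue.

Request:
{"method": "step_arm", "body": {"plan": [[[0, -0.4, -2, 0, -0.82], [0, -0.8, -4, 0, -0.815], [0, -1.3, -6, 0, -0.81], [0, -1.7, -7, 0, -0.805], [0, -1.7, -7, 0, -0.805]]]}}

```text
t: 5.37
eef_pos: [571.5, 246.5, 27.5]
tcp_rot: [3.141, -0.001, 1.08]
ft_force: [0.2, 0.4, -0.5]
opening: 0.096
grip_force: 1.4
```

```bash
cat > fl.py <<'E'
from h import *
import sys
s=snap('side',sys.argv[1]);st=env.state();a=cv2.imread('pics/s4.png')
print(st['eef_pos'],st['opening'],st['grip_force'],st['ft_force'],st['moment'])
p=np.array([[[x,y]] for x,y in [(237,178),(228,190),(251,198),(251,189),(240,176),(256,172),(262,186),(275,190),(287,183),(288,178)]],np.float32)
g=lambda i:cv2.cvtColor(i,cv2.COLOR_BGR2GRAY)
q,ok,e=cv2.calcOpticalFlowPyrLK(g(a),g(s),p,None,winSize=(9,9),maxLevel=2)
print(np.c_[p[:,0],(q-p)[:,0],ok].round(1).tolist())
E
python3 fl.py s6.png
```

```text
[571.46483448 246.5170907   27.33502504] 0.09443538675349634 1.27117041090969 [ 0.45459738 -0.82707987 -0.7301141 ] [-0.09879344  0.05393266  0.02865902]
[[237.0, 178.0, -0.0, -0.4000000059604645, 1.0], [228.0, 190.0, 0.0, -0.10000000149011612, 1.0], [251.0, 198.0, 0.0, -0.0, 1.0], [251.0, 189.0, -1.100000023841858, -2.5999999046325684, 1.0], [240.0, 176.0, -0.800000011920929, -0.800000011920929, 1.0], [256.0, 172.0, -2.5, -1.399999976158142, 1.0], [262.0, 186.0, -0.4000000059604645, -3.0, 1.0], [275.0, 190.0, -0.0, 0.0, 1.0], [287.0, 183.0, 0.0, -0.0, 1.0], [288.0, 178.0, -1.600000023841858, -5.300000190734863, 1.0]]
```

Request:
{"method": "step_arm", "body": {"plan": [[[0, -0.5, -2, 0, -0.81], [0, -1, -4, 0, -0.81], [0, -1.5, -6, 0, -0.805], [0, -2, -8, 0, -0.8], [0, -2, -8, 0, -0.8]]]}}

```text
t: 5.83
eef_pos: [569.4, 247.5, 35.4]
tcp_rot: [-3.141, -0.0, 1.08]
ft_force: [-0.8, 0.4, -2.4]
opening: 0.102
grip_force: 11.9
```

```bash
python3 fl.py s7.png
```

```text
[569.47626169 247.47226813  35.23199379] 0.09545302704312729 11.156310047954321 [-1.47797473 -0.01076131 -2.19439987] [-0.20915191  0.03023198  0.08662313]
[[237.0, 178.0, -0.0, -0.5, 1.0], [228.0, 190.0, 0.0, -0.10000000149011612, 1.0], [251.0, 198.0, 0.0, -0.0, 1.0], [251.0, 189.0, -1.7000000476837158, -3.5999999046325684, 1.0], [240.0, 176.0, -1.600000023841858, -0.8999999761581421, 1.0], [256.0, 172.0, -3.9000000953674316, -1.7999999523162842, 1.0], [262.0, 186.0, -1.899999976158142, -4.400000095367432, 1.0], [275.0, 190.0, 0.0, -0.0, 1.0], [287.0, 183.0, 0.0, 0.10000000149011612, 1.0], [288.0, 178.0, -0.10000000149011612, 0.30000001192092896, 1.0]]
```

Request:
{"method": "step_arm", "body": {"plan": [[[0, 3, 0, 0, -0.8], [0, 6, 0, 0, -0.8], [0, 9, 0, 0, -0.8], [0, 12, 0, 0, -0.8], [0, 15, 0, 0, -0.8], [0, 15, 0, 0, -0.8]]]}}

```text
t: 6.38
eef_pos: [583.7, 240.0, 35.2]
tcp_rot: [3.141, -0.001, 1.079]
ft_force: [0.4, 0.3, -0.8]
opening: 0.1
grip_force: 2.0
```

```bash
python3 fl.py s8.png
```

```text
[583.26197039 240.12173203  35.15579741] 0.10117226190858791 1.930026501941029 [-0.88634445  0.22893604 -0.56456803] [-0.16068432  0.09397508  0.00790701]
[[237.0, 178.0, 0.30000001192092896, -0.20000000298023224, 1.0], [228.0, 190.0, -0.30000001192092896, 0.30000001192092896, 1.0], [251.0, 198.0, 0.0, 0.0, 1.0], [251.0, 189.0, -4.900000095367432, -2.200000047683716, 1.0], [240.0, 176.0, -0.0, -0.5, 1.0], [256.0, 172.0, -2.5, -1.2000000476837158, 1.0], [262.0, 186.0, 4.400000095367432, -4.400000095367432, 1.0], [275.0, 190.0, -0.0, 0.0, 1.0], [287.0, 183.0, -0.0, -0.10000000149011612, 1.0], [288.0, 178.0, -9.399999618530273, -25.0, 1.0]]
```

Drawn free, and the pile hasn't moved. I'll draw a bit more, then tighten to level the tray, then lift.

Request:
{"method": "step_arm", "body": {"plan": [[[0, 3, -1, 0, -0.81], [0, 7, -2, 0, -0.82], [0, 7, -3, 0, -0.85], [0, 7, -4, 0, -0.9], [0, 7, -4, 0, -1], [0, 7, -4, 0, -1], [0, 7, -4, 0, -1]]]}}

```text
t: 7.02
eef_pos: [588.9, 237.1, 39.1]
tcp_rot: [-3.142, -0.0, 1.08]
ft_force: [0.5, -0.5, -0.8]
opening: 0.08
grip_force: 30.0
```

```bash
python3 fl.py s9.png
```

```text
[588.90665194 237.09531634  39.0883537 ] 0.08276750453159572 29.99338388442993 [ 0.0100882  -0.48840519 -1.16210684] [-0.07330325  0.04584966  0.04901723]
[[237.0, 178.0, 0.4000000059604645, 0.20000000298023224, 1.0], [228.0, 190.0, 0.0, -0.10000000149011612, 1.0], [251.0, 198.0, 0.0, 0.0, 1.0], [251.0, 189.0, -6.900000095367432, -3.5999999046325684, 1.0], [240.0, 176.0, 0.30000001192092896, 0.10000000149011612, 1.0], [256.0, 172.0, 39.5, -23.0, 1.0], [262.0, 186.0, 4.800000190734863, -8.100000381469727, 1.0], [275.0, 190.0, -0.0, 0.0, 1.0], [287.0, 183.0, -0.10000000149011612, -0.0, 1.0], [288.0, 178.0, 0.30000001192092896, -19.100000381469727, 1.0]]
```

Request:
{"method": "step_arm", "body": {"plan": [[[0, 2, -10, 0, -1], [0, 3, -25, 0, -1], [0, 3, -45, 0, -1], [0, 3, -70, 0, -1], [0, 3, -100, 0, -1], [0, 3, -120, 0, -1], [0, 3, -120, 0, -1], [0, 3, -120, 0, -1]]]}}

```text
t: 7.73
eef_pos: [592.0, 235.7, 160.6]
tcp_rot: [3.14, -0.002, 1.08]
ft_force: [0.6, -0.2, -0.8]
opening: 0.083
grip_force: 30.0
```

```bash
python3 fl.py s10.png; python3 - <<'E'
from h import *
s=cv2.imread('pics/s10.png');t=snap('top','t10.png')
f=lambda im,x,y,w:cv2.resize(im[y:y+w,x:x+w],(400,400),interpolation=cv2.INTER_CUBIC)
cv2.imwrite('pics/z6.png',np.hstack([f(s,210,100,110),f(t,180,170,90)]))
E
```

```text
[591.42541747 235.49744226 159.18008884] 0.08031398671193833 29.993406236171722 [ 0.00343921 -0.47628696 -1.70430219] [-0.14828298  0.04837755  0.0331455 ]
[[237.0, 178.0, 0.4000000059604645, 0.20000000298023224, 1.0], [228.0, 190.0, 0.10000000149011612, -0.20000000298023224, 1.0], [251.0, 198.0, 0.0, 0.0, 1.0], [251.0, 189.0, 0.10000000149011612, 0.699999988079071, 1.0], [240.0, 176.0, 0.10000000149011612, 0.699999988079071, 1.0], [256.0, 172.0, 1.2000000476837158, 0.5, 1.0], [262.0, 186.0, -12.5, 10.199999809265137, 1.0], [275.0, 190.0, -0.10000000149011612, 0.0, 1.0], [287.0, 183.0, -0.20000000298023224, 0.10000000149011612, 1.0], [288.0, 178.0, -0.10000000149011612, 0.30000001192092896, 1.0]]
```

View pics/z6.png

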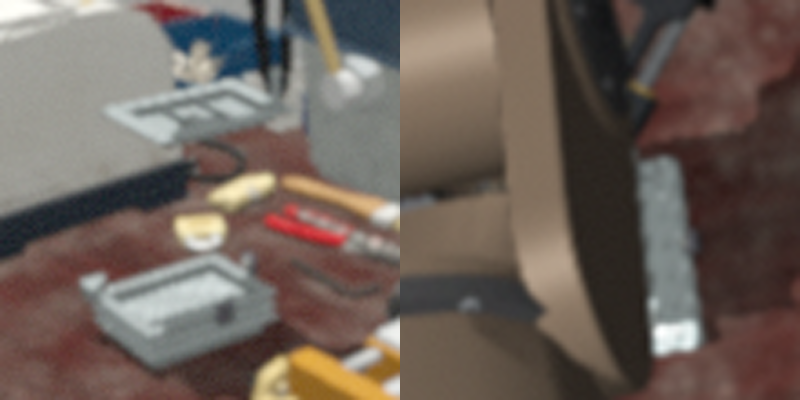

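The view shows the pile in place and the tray held, with its corners at side crop (105,108), (165,147), (275,105) and (235,80). I'll compare these with a level tray's projection.

```bash
python3 - <<'E'
from h import *
st=env.state();p=st['eef_pos'];a=st['tcp_rot'][2]-np.pi/2+np.radians(37.2)
R=np.array([[np.cos(a),-np.sin(a),0],[np.sin(a),np.cos(a),0],[0,0,1]])
L=np.array([[58,44,11],[58,-44,11],[-58,-44,11],[-58,44,11],[45.4,-34.4,39]])-[45.4,-34.4,39]
for th in (0,5,10):
    u=np.array([.7965,-.6046,0]);k=np.array([.6046,.7965,0])  # tilt axis in the tray frame
    Q=cv2.Rodrigues(k*np.radians(-th))[0]
    for zt in (55,):
        W=p+[0,0,zt]+(L@Q.T)@R.T
        print(th,'z heel-tab',round(W[3,2]-W[1,2],1),((proj('side',W)-[210,100])*3.636).round().tolist())
go(410,235,330,62);print(st['joints'])
E
```

```text
0 z heel-tab 0.0 [[231.0, 80.0], [297.0, 111.0], [156.0, 145.0], [96.0, 110.0], [274.0, 73.0]]
5 z heel-tab -12.7 [[235.0, 84.0], [300.0, 109.0], [161.0, 154.0], [101.0, 125.0], [274.0, 73.0]]
10 z heel-tab -25.3 [[239.0, 87.0], [303.0, 106.0], [167.0, 163.0], [108.0, 139.0], [274.0, 73.0]]
to (410, 235, 330, 62) shift [ -85.8 -159.6 -171.6] turn -0.1
[2.75208253e-01 5.24991005e-01 1.54948964e+00 3.71824218e-05
 1.06834493e+00 7.66213068e-01]
```

The held tray matches the level projection. I'll retract, rise and turn so it passes in front of the machine.

Request:
{"method": "step_arm", "body": {"plan": [[[-10, -20, -30, 0, -1], [-25, -45, -60, 6, -1], [-40, -75, -95, 13, -1], [-55, -105, -95, 20, -1], [-70, -135, -95, 27, -1], [-85, -160, -95, 34, -1], [-85, -160, -95, 41, -1], [-85, -160, -95, 47, -1]]]}}

```text
t: 8.5
eef_pos: [408.8, 236.0, 253.6]
tcp_rot: [3.141, 0.001, 0.254]
ft_force: [-0.0, 0.5, 0.6]
opening: 0.085
grip_force: 30.0
```

```bash
python3 -c "
from h import *
print(env.state()['joints'])
go(410,236,255,15);go(410,-60,255,15);go(410,-220,255,15);go(410,-250,255,60)"
```

```text
[3.83470682e-01 1.90991720e-01 1.80619340e+00 5.91356007e-05
 1.14560121e+00 1.70001333e+00]
to (410, 236, 255, 15) shift [ 1.2  0.3 -1.4] turn -0.4
to (410, -60, 255, 15) shift [-73.3 286.8  -1.4] turn -0.4
to (410, -220, 255, 15) shift [-113.5  441.6   -1.4] turn -0.4
to (410, -250, 255, 60) shift [-121.1  470.7   -1.4] turn -45.4
```

Request:
{"method": "step_arm", "body": {"plan": [[[-5, 20, 0, 0, -1], [-14, 55, 0, 0, -1], [-24, 95, 0, 0, -1], [-34, 135, 0, 0, -1], [-44, 175, 0, 0, -1], [-55, 215, 0, 0, -1], [-65, 255, 0, 0, -1], [-75, 290, 0, 0, -1]]]}}

```text
t: 9.17
eef_pos: [411.6, -65.6, 253.2]
tcp_rot: [-3.141, 0.001, 0.259]
ft_force: [-0.1, -0.5, -1.0]
opening: 0.083
grip_force: 30.0
```

```bash
python3 -c "
from h import *
print(env.state()['joints'])
go(412,-60,255,15);go(412,-240,255,15);go(412,-300,255,60)"
```

```text
[-3.16840940e-01  1.03331624e-01  1.91634116e+00 -2.27932124e-05
  1.12365845e+00  9.94840484e-01]
to (412, -60, 255, 15) shift [ 1.8 -5.3 -1.8] turn -0.2
to (412, -240, 255, 15) shift [-44.3 168.7  -1.8] turn -0.2
to (412, -300, 255, 60) shift [-59.7 226.7  -1.8] turn -45.2
```

Request:
{"method": "step_arm", "body": {"plan": [[[-10, 38, 0, 0, -1], [-20, 76, 0, 0, -1], [-30, 114, 0, 0, -1], [-40, 152, 0, -7, -1], [-50, 190, 0, -14, -1], [-60, 227, 0, -21, -1], [-60, 227, 0, -28, -1], [-60, 227, 0, -35, -1]]]}}

```text
t: 9.83
eef_pos: [411.9, -300.1, 252.2]
tcp_rot: [-3.138, -0.0, 0.869]
ft_force: [0.4, 0.6, -1.6]
opening: 0.086
grip_force: 30.0
```

```bash
python3 -c "
from h import *
go(637,-308,255,59.8);go(637,-308,120,59.8)"
```

```text
to (637, -308, 255, 59.8) shift [139.4 177.   -2.8] turn -10.0
to (637, -308, 120, 59.8) shift [139.4 177.  132.2] turn -10.0
```

Request:
{"method": "step_arm", "body": {"plan": [[[20, 25, 0, -5, -1], [45, 55, 10, -10, -1], [70, 85, 30, -10, -1], [95, 115, 55, -10, -1], [115, 145, 85, -10, -1], [139, 177, 110, -10, -1], [139, 177, 132, -10, -1], [139, 177, 132, -10, -1]]]}}

```text
t: 10.5
eef_pos: [637.1, -305.1, 113.0]
tcp_rot: [-3.131, -0.0, 1.042]
ft_force: [-0.4, 0.6, -1.7]
opening: 0.079
grip_force: 30.0
```

Request:
{"method": "step_arm", "body": {"plan": [[[0, 0, 0, 0, -1], [0, 0, 0, 0, -1], [0, 0, 0, 0, -1]]]}}

```text
t: 10.75
eef_pos: [637.3, -307.6, 123.8]
tcp_rot: [3.14, -0.0, 1.04]
ft_force: [-0.3, -0.3, -0.3]
opening: 0.081
grip_force: 30.0
```

```bash
python3 - <<'E'
from h import *
s=snap('side','s11.png');t=snap('top','t11.png');st=env.state();p=st['eef_pos'];print(p,st['tcp_rot'],st['grip_force'])
a=st['tcp_rot'][2]-np.pi/2+np.radians(37.2);print(np.degrees(a))
R=np.array([[np.cos(a),-np.sin(a),0],[np.sin(a),np.cos(a),0],[0,0,1]])
L=np.array([[58,44,11],[58,-44,11],[-58,-44,11],[-58,44,11]])-[45.4,-34.4,39]
W=p+[0,0,55]+L@R.T
print('side exp',((proj('side',W)-[330,200])*3.333).round().tolist());print('top exp',((proj('top',W)-[380,170])*4).round().tolist())
f=lambda im,x,y,w:cv2.resize(im[y:y+w,x:x+w],(400,400),interpolation=cv2.INTER_CUBIC)
cv2.imwrite('pics/z7.png',np.hstack([f(s,330,200,120),f(t,380,170,100)]))
E
```

```text
[ 637.38288874 -307.59305429  124.07075403] [ 3.13909940e+00 -4.07755072e-05  1.03962218e+00] 29.993381202220917
6.7659633467003095
side exp [[293.0, 71.0], [425.0, 149.0], [271.0, 238.0], [139.0, 144.0]]
top exp [[181.0, 58.0], [323.0, 45.0], [346.0, 236.0], [203.0, 251.0]]
```

View pics/z7.png

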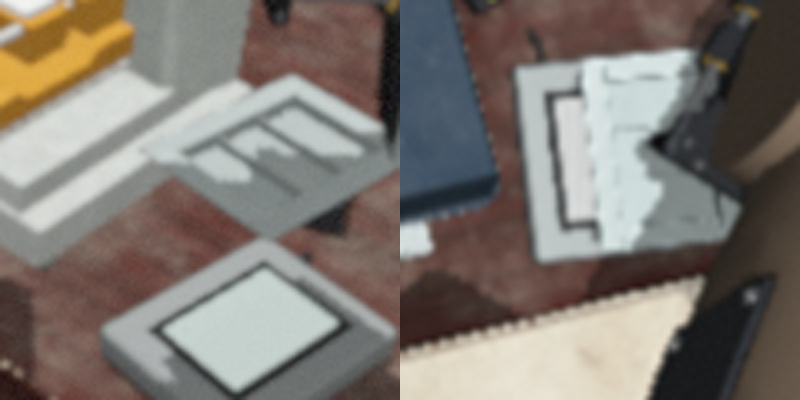

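The tray corners match the level model to about 1 mm in both views: side crop (293,73), (143,150), (273,238) and top crop (182,58), (204,250). I'll lower it 36 mm to the final pose.

Request:
{"method": "step_arm", "body": {"plan": [[[0, 0, 10, -0.5, -1], [0, 0, 20, -0.5, -1], [0, 0, 30, -0.5, -1], [0, 0, 36, -0.5, -1], [0, 0, 36, -0.5, -1], [0, 0, 36, -0.5, -1], [0, 0, 36, -0.5, -1], [0, 0, 36, -0.5, -1]]]}}

```text
t: 11.52
eef_pos: [637.8, -307.2, 86.5]
tcp_rot: [3.141, -0.0, 1.049]
ft_force: [-0.2, 0.0, -0.5]
opening: 0.084
grip_force: 30.0
```

```bash
python3 - <<'E'
from h import *
s=snap('side','s12.png');st=env.state();p=st['eef_pos']
print(p,st['tcp_rot'],st['grip_force'],st['ft_force'])
a=st['tcp_rot'][2]-np.pi/2+np.radians(37.2);c,n=np.cos(a),np.sin(a)
print('tray yaw',np.degrees(a),'centre',p[0]-(c*45.4+n*34.4),p[1]-(n*45.4-c*34.4),'above window',p[2]+16-24)
b=cv2.absdiff(cv2.imread('pics/side0.png'),s).max(2)
print('bystander/pile change: pile',b[160:203,222:292].mean(),'carton',b[244:268,415:440].mean())
E
```

```text
[ 637.75240112 -307.20102585   86.54768577] [ 3.14080824e+00 -9.49188598e-05  1.04890366e+00] 29.993539452552795 [ 0.04292019 -0.3308821  -0.7120347 ]
tray yaw 7.297752761499567 centre 588.3504829591418 -278.8466526087511 above window 78.54768576544613
bystander/pile change: pile 8.471096345514951 carton 81.05
```

```bash
python3 -c "
from cell import env
print(env.job_done())"
```

```text
the job is handed in; nothing more can be done
None
```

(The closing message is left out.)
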